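# File the woodcut blocks in the rack by size

## Robot

A 6-joint arm with a two-finger parallel gripper is mounted at the origin on the work surface. World frame = base frame: x ahead of the robot, y to its left, z up, the work surface at z = 0. Lengths are in m, angles in rad, forces in N, time in s.
With the tool pointing down it reaches from about 0.35 to 0.775 m from the base axis. Payload 7.3 kg.
Tool frame: the origin (TCP) lies at the very end of the fingers, on their centre line; the grasp point (between the pads) lies 19 mm behind it (pinch_z is the distance from the TCP to the grasp point, in m); z points along the fingers, y is the line along which they close (so a half turn about z gives the same grasp; the last joint's range is limited). The gripper opens to 92 mm and grips with 3 to 60 N. Pads are 19 mm wide; open, the fingers measure 130 mm over their backs; the gripper's body (75 mm by 190 mm) begins 47 mm behind the grasp point.
Start: joints at [1.098, 0.342, 1.524, -0, 1.275, -0.146], TCP at [0.169, 0.497, 0.227] pointing down, gripper open.
Joint ranges: [-2.53, 2.53], [-0.77, 2.02], [0.04, 2.7], [-1, 4.14], [0.28, 2.66], [-3.11, 3.11]. Speed limits (rad/s): [2.57, 2.57, 3.14, 3.14, 3.14, 3.14].

## Interface

Orientations are given as [roll, pitch, yaw] about the fixed x, y, z axes, in that order (R = Rz(yaw) Ry(pitch) Rx(roll)).
In Python, from cell import * gives the robot as it stands.
- The arm moves only by the tool arm_command, never from a script. Its arguments are lists of equal length, an entry for each row: "fingers": the gripper command: -1 is fully open, 1 is shut, values between are in proportion; "travel": the shift along the tool's x, y, z in m, a list of three; "dr": the turn, a rotation vector about the tool's x, y, z in degrees, a list of three. In form: {"fingers": [fingers, ...], "travel": [[x, y, z], ...], "dr": [[wx, wy, wz], ...]}. A call has 1 to 8 rows; each row is the pose to reach, as a shift and turn from the pose commanded when the call began, along the tool's axes at that moment; what a row does not reach only later rows make up. A row lasts 1/12 s, in which the tool goes at most 41.7 mm and 7.16 degrees, less where a joint would pass 70% of its speed; a pose out of reach is approached as far as the arm can. A call with a gripper value outside its range is refused whole. The fingers move at their own pace and stop on an object; "squeeze" is the grip in N (left out, the last holds). Time passes only in rows, so rows that repeat a pose let the fingers close. It gives the time, the measured TCP pose, the force, the opening and the grip force at its end, in the units of the state.
- observe(): the state, without advancing time (a new reading comes with each control period).
- read_camera(name): name is "scene" or "top" or "wrist"; returns a dict with "color" (420x560x3 uint8, blue, green, red), "z_map" (420x560 float32, m along the optical axis (not along the pixel's ray), 0 where there is no reading), "fx", "fy", "cx", "cy" (pixels), "R" (3x3) and "t" (3): a world point X has camera coordinates R X + t. Camera axes: x right, y down, z forward; pixel columns grow to the right and rows downward; lengths in m; the calibration is good to about 2 mm. A picture is of the moment at which its call begins.
- hand_in(): hands the job in; it is judged then, once.
The state is a dict: "time": time; "qpos": joint angles; "qvel": joint speeds; "joint_efforts": joint torques, N m; "tool_pos": TCP position; "tool_rot": TCP orientation; "contact_force": force on the tool from outside, world axes, zero at the start; "torque": the same for the moment, N m; "opening": finger opening in m; "grip_force": force on a finger pad.
Only numpy, scipy, OpenCV 4.12 (cv2) and the standard library are available. Lean on these libraries where they do the work, as an engineer would, in place of code of your own. Each camera call takes 0.05 s, during which the arm holds its last target. There are 200 camera calls.

## Task

Put the four woodcut blocks away in the slotted wooden rack, one to each slot, in order of height: the largest in the slot next to the rack's tall end board, then stepping down to the smallest beside the low end strip. Each must stand upright on the rack's floor, squarely between its dividers and centred across the rack; do not let any block fall over on the way.

Things in the scene. Friction and masses are not known exactly. Their poses are not given: they have to be found in the camera images.
- block_a_center (a point): the smallest woodcut block: a loose rectangular piece of light wood 40 mm wide (its x), 20 mm thick (its y) and 60 mm high (its z, up), standing on edge on the table at the start, one broad face (-y) inked black with a few carved lines. The point is the block's centre, half-way up (30 mm above its underside)
- block_b_center (a point): the second smallest woodcut block: a loose rectangular piece of light wood 48 mm wide (its x), 20 mm thick (its y) and 76 mm high (its z, up), standing on edge on the table at the start, one broad face (-y) inked black with a few carved lines. The point is the block's centre, half-way up (38 mm above its underside)
- block_c_center (a point): the second largest woodcut block: a loose rectangular piece of light wood 56 mm wide (its x), 20 mm thick (its y) and 92 mm high (its z, up), standing on edge on the table at the start, one broad face (-y) inked black with a few carved lines. The point is the block's centre, half-way up (46 mm above its underside)
- block_d_center (a point): the largest woodcut block: a loose rectangular piece of light wood 64 mm wide (its x), 20 mm thick (its y) and 108 mm high (its z, up), standing on edge on the table at the start, one broad face (-y) inked black with a few carved lines. The point is the block's centre, half-way up (54 mm above its underside)
- rack: fixed wooden rack: plank 100 mm (x) by 178 mm (y), 12 mm thick; origin at the centre of its underside, on the table. Five upright dividers, 30 mm wide (x), 10 mm thick (y), tops 57 mm above the table, at x = 0, y = -84, -42, 0, 42, 84 mm, leave four 32 mm slots centred at y = -63, -21, 21, 63 mm. A block stands on the plank in a slot, its width along x, its narrow edges sticking out past the dividers
- tall_end: fixed tall wooden end board of the rack, 90 mm wide (x), 16 mm thick (y), 110 mm high with a round hump on top; origin at the centre of its underside. It stands on the table at x = 0, y = +97 mm or -97 mm in the rack's frame (either end, changing from start to start), axes parallel to the rack's. The slot centres lie 34, 76, 118 and 160 mm from it
- low_end: fixed low wooden end strip at the rack's other end, 90 mm wide (x), 16 mm thick (y), 24 mm high. Origin: centre of its underside, axes parallel to the rack's
Not all that is in view belongs to the job. Several things have the shape of the rack; the one meant has the colours described above. Leave any red look-alike of the part that bears block_c_center alone.

How it is judged:
By the outcome, as a careful person would: the job done as asked, in the order asked, and still so for the second after the job is handed in, with the robot touching nothing.
It also fails if it takes over 106 s, if anything falls off the work surface, if the arm or the gripper's body presses on something with over 40 N, if the wrist force passes 120 N, or if a joint passes its speed limit or range.

## Working session

There is one attempt and no reset: what is moved stays moved. The work goes in short steps, Python scripts to look and compute and a tool call to move; the robot and the scene stay as the last step left them, time stands still between calls to the robot, and variables do not carry over. Pictures are saved under pics/ and viewed, at most 14 in all, crops included, and the job is handed in when it is done.

Besides the shell and the picture viewer there is one more tool, called in YAML: its name, and indented under it one key for each argument. arm_command: Moves the arm, as the interface text tells. Its arguments: {"type":"object","properties":{"fingers":{"type":"array","items":{"type":"number"}},"travel":{"type":"array","items":{"type":"array","items":{"type":"number"}}},"dr":{"type":"array","items":{"type":"array","items":{"type":"number"}}},"squeeze":{"type":"number"}},"required":["fingers","travel","dr"]}

```bash
mkdir -p pics; ls; python3 - <<'E'
from cell import *
import cv2
for n in ("scene","top"):
    c=read_camera(n); cv2.imwrite(f"pics/{n}0.png",c["color"])
    print(n,c["fx"],c["R"],c["t"])
print(observe())
E
```

```text
pics
scene 533.1264990263919 [[ 0.78253542  0.62230637  0.01931601]
 [ 0.34607579 -0.40897311 -0.84437701]
 [-0.51756147  0.66743972 -0.53540111]] [-0.3416471  -0.09664413  1.60755158]
top 543.3301496007941 [[-0.02436202 -0.99965116 -0.01020082]
 [-0.98968214  0.02555771 -0.14098248]
 [ 0.14119401  0.00666095 -0.98995954]] [-0.00609615  0.45794     1.07820504]
{'time': 0.1, 'qpos': array([ 1.09797112e+00,  3.42651567e-01,  1.52489036e+00,  1.04351919e-05,
        1.27543854e+00, -1.45993955e-01]), 'qvel': array([-6.39837288e-04, -1.62409973e-03, -1.70525738e-03,  1.40985572e-06,
       -1.99497295e-04, -6.07891111e-04]), 'joint_efforts': array([ 2.42058122e-03, -4.32007957e+01, -2.44695747e+01,  7.19857193e-02,
        5.24943019e-02, -3.38299492e-05]), 'tool_pos': array([0.16835482, 0.49689357, 0.22612611]), 'tool_rot': array([-3.14022105e+00, -2.11766653e-04,  2.81475822e+00]), 'contact_force': array([-0.08641543,  0.3376743 , -0.33292731]), 'torque': array([ 0.03280099, -0.03323822,  0.0108685 ]), 'grip_force': 0.0, 'opening': 0.0918737507204154}
```

View pics/scene0.png

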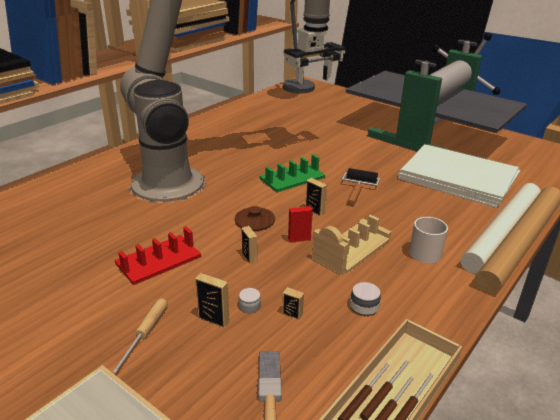

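View pics/top0.png

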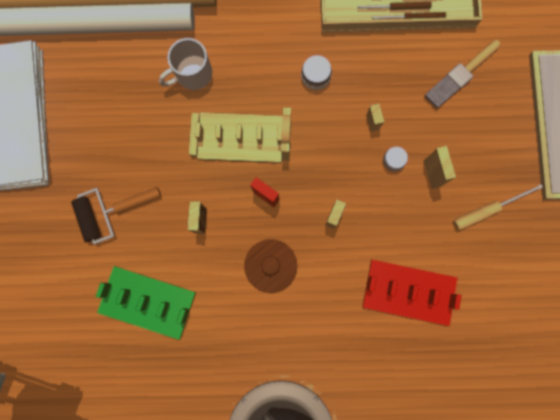

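The scene shows five standing blocks. The light wood ones, by scene pixels, are (293,303) smallest, (212,300) largest, and (249,245) and (316,197), which are still to be ranked by height. The red one at (300,224) is the look-alike to leave alone. There are three racks: green (293,172), red (157,253), and light wood with a humped end board at (350,245). The light wood one, top (240,137), fits the description. Its tall end is at top (285,130), toward -y.

```bash
cat > h.py <<'E'
from cell import *
import numpy as np, cv2
def cloud(c):
    z=c["z_map"].astype(float); v,u=np.mgrid[:z.shape[0],:z.shape[1]]
    P=np.stack([(u-c["cx"])/c["fx"]*z,(v-c["cy"])/c["fy"]*z,z],-1)
    W=(P-c["t"])@c["R"]; W[z==0]=np.nan
    return W
def rect(p):
    (cx,cy),(w,h),a=cv2.minAreaRect((p*1000).astype(np.float32))
    if w<h: w,h,a=h,w,a+90
    return np.round([cx,cy,w,h,(a+90)%180-90],1)
E
python3 - <<'E'
from h import *
T=read_camera("top"); W=cloud(T); S=read_camera("scene"); WS=cloud(S)
print("table z",np.nanmedian(W[...,2]),np.nanmedian(WS[230:240,60:100,2]))
for n,(u,v) in dict(a=(377,115),d=(445,164),p=(337,213),q=(196,217),red=(265,191)).items():
    w=W[v-30:v+30,u-30:u+30].reshape(-1,3); 
    c0=W[v-2:v+3,u-2:u+3].reshape(-1,3); h=np.nanmedian(c0[:,2]); 
    s=w[(abs(w[:,2]-h)<.005)]
    ws=WS.reshape(-1,3); cx=s.mean(0)
    k=ws[(np.hypot(ws[:,0]-cx[0],ws[:,1]-cx[1])<.05)]
    t=k[abs(k[:,2]-h)<.006]; f=k[k[:,2]>.012]
    print(n,"h",h.round(4),"top",len(s),rect(s[:,:2]),"scene top",rect(t[:,:2]),"scene all",rect(f[:,:2]))
# rack
w=W[100:175,180:300].reshape(-1,3)
for lo,hi in((.006,.018),(.050,.062),(.085,.14),(.02,.03)):
    s=w[(w[:,2]>lo)&(w[:,2]<hi)]; print("rack",lo,len(s),rect(s[:,:2]),s[:,2].mean())
    m=((W[...,2]>lo)&(W[...,2]<hi)).astype(np.uint8); m[:100]=0;m[175:]=0;m[:,:180]=0;m[:,300:]=0
    n,L=cv2.connectedComponents(m)
    for i in range(1,n):
        if (L==i).sum()>25: print("   ",(L==i).sum(),rect(W[L==i][:,:2]))
big=np.hstack([cv2.resize(S["color"][y-50:y+50,x-65:x+65],None,fx=3,fy=3,interpolation=2) for x,y in((249,245),(350,245))])
cv2.imwrite("pics/crop.png",big)
E
```

```text
table z 0.0012944686513755473 -0.0006138839219247107
a h 0.0601 top 197 [ 637.  -211.6   40.1   21.5   11.3] scene top [ 637.2 -215.3   41.7   24.6   13.8] scene all [ 637.3 -216.1   41.7   26.    13. ]
d h 0.1086 top 363 [ 521.7 -331.    64.1   22.2   12.2] scene top [ 521.2 -334.3   65.    24.7   13.2] scene all [ 521.4 -334.7   67.6   25.6   12.1]
p h 0.0769 top 247 [ 434.7 -120.2   48.2   20.   -24.9] scene top [ 433.8 -124.1   50.7   20.7  -23.5] scene all [ 434.7 -124.8   52.7   21.9  -24.4]
q h 0.0932 top 306 [433.3 156.7  55.7  20.9  -4.8] scene top [433.3 151.9  60.   24.5  -6.9] scene all [433.3 151.6  61.1  29.   -1.1]
red h 0.0921 top 309 [481.9  20.1  56.4  20.9  52.5] scene top [481.3  15.2  56.9  24.8  49.8] scene all [483.   14.9  58.5  27.8  51.4]
rack 0.006 3375 [622.6  70.4 251.3 161.5  82.4] 0.012518590387786969
    3346 [609.4  67.6 199.1 103.   86.5]
rack 0.05 377 [593.3  61.8 195.2  74.3 -88.9] 0.056677943889027624
    78 [614.1 154.7  28.9  10.3   1.2]
    73 [612.  113.6  28.7  10.5  -2.4]
    73 [608.1  71.2  29.6  10.1  -1.5]
    78 [605.8  29.7  30.3  10.1  -8.4]
    62 [603.3 -11.7  30.9   8.1  -2.6]
rack 0.085 312 [601.8 -25.   88.8  16.   -4. ] 0.10054730332517967
    27 [640.5 -28.2  14.2  11.   87.4]
    285 [597.1 -24.6  79.3  16.   -4. ]
rack 0.02 354 [609.3  72.  210.4  90.6  86. ] 0.024366878545383774
    284 [615.9 165.9  90.6  21.6  -3.7]
```

View pics/crop.png

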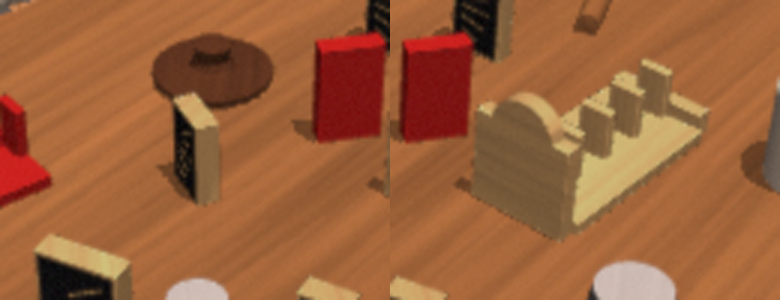

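Confirmed in the crop: b is the block at scene (249,245), 77 mm tall. c is at (316,197), 93 mm tall and light wood. The red block at scene (300,224) stays. The rack is the light wood one with its hump at world -y, yaw about -3.7°. I'll move over the rack and look with the wrist camera to tie its position to the arm.

```bash
cat >> h.py <<'E'
def plan(x,y,z,yaw,s=None):
    from scipy.spatial.transform import Rotation as Q
    s=s or observe(); R=Q.from_euler('xyz',s["tool_rot"])
    d=R.inv().apply(np.array([x,y,z])-s["tool_pos"])
    G=Q.from_euler('xyz',[np.pi,0,np.radians(yaw)])
    r=np.degrees((R.inv()*G).as_rotvec())
    print("travel",d.round(4),"dr",r.round(1),"rows",round(max(np.linalg.norm(d)/.0417,np.linalg.norm(r)/7.16),1))
E
python3 - <<'E'
from h import *
plan(.45,.30,.30,110); plan(.5,.07,.33,86.3)
E
```

```text
travel [-0.3299 -0.0963 -0.0737] dr [-0.   0.  51.3] rows 8.4
travel [-0.4511 -0.2981 -0.1035] dr [-0.  0. 75.] rows 13.2
```

arm_command:
  fingers: [-1, -1, -1, -1, -1, -1, -1, -1]
  travel:
    - [-0.33, -0.096, -0.074]
    - [-0.33, -0.096, -0.074]
    - [-0.33, -0.096, -0.074]
    - [-0.33, -0.096, -0.074]
    - [-0.33, -0.096, -0.074]
    - [-0.33, -0.096, -0.074]
    - [-0.33, -0.096, -0.074]
    - [-0.33, -0.096, -0.074]
  dr:
    - [0, 0, 51]
    - [0, 0, 51]
    - [0, 0, 51]
    - [0, 0, 51]
    - [0, 0, 51]
    - [0, 0, 51]
    - [0, 0, 51]
    - [0, 0, 51]

```text
time: 0.87
tool_pos: [0.4369, 0.309, 0.2973]
tool_rot: [-3.142, -0.0, 1.918]
contact_force: [0.9, -0.3, -0.7]
opening: 0.0918
grip_force: 0.0
```

```bash
python3 - <<'E'
from h import *
print(observe()["tool_pos"],observe()["tool_rot"])
plan(.5,.07,.33,86.3)
E
```

```text
[0.4369181  0.30904896 0.29730377] [-3.14156469e+00 -1.69894769e-04  1.91799929e+00]
travel [-0.2462 -0.022  -0.0327] dr [-0.  -0.  23.6] rows 6.0
```

arm_command:
  fingers: [-1, -1, -1, -1, -1, -1, -1, -1]
  travel:
    - [-0.246, -0.022, -0.033]
    - [-0.246, -0.022, -0.033]
    - [-0.246, -0.022, -0.033]
    - [-0.246, -0.022, -0.033]
    - [-0.246, -0.022, -0.033]
    - [-0.246, -0.022, -0.033]
    - [-0.246, -0.022, -0.033]
    - [-0.246, -0.022, -0.033]
  dr:
    - [0, 0, 23.6]
    - [0, 0, 23.6]
    - [0, 0, 23.6]
    - [0, 0, 23.6]
    - [0, 0, 23.6]
    - [0, 0, 23.6]
    - [0, 0, 23.6]
    - [0, 0, 23.6]

```text
time: 1.53
tool_pos: [0.5006, 0.0703, 0.3298]
tool_rot: [-3.141, -0.0, 1.508]
contact_force: [-0.1, -0.5, 0.4]
opening: 0.0914
grip_force: 0.0
```

```bash
python3 - <<'E'
from h import *
s=observe();print(s["tool_pos"],s["tool_rot"])
c=read_camera("wrist"); cv2.imwrite("pics/w1.png",c["color"]); print(c["fx"],c["R"],-c["R"].T@c["t"])
W=cloud(c)
print(np.nanmin(W.reshape(-1,3),0),np.nanmax(W.reshape(-1,3),0))
for lo,hi in((.050,.062),(.088,.14),(.02,.03)):
    m=((W[...,2]>lo)&(W[...,2]<hi)).astype(np.uint8)
    n,L,st,_=cv2.connectedComponentsWithStats(m)
    for i in range(1,n):
        if (L==i).sum()>100: print(lo,(L==i).sum(),rect(W[L==i][:,:2]),np.nanmax(W[L==i][:,2]))
E
```

```text
[0.50063485 0.07030249 0.32977627] [-3.14145458e+00 -2.31927197e-04  1.50839605e+00]
318.58773408475656 [[ 0.99804098 -0.06255394  0.00110248]
 [-0.0608945  -0.96721983  0.24653126]
 [-0.01435516 -0.24611544 -0.96913421]] [0.50378857 0.13633105 0.48859953]
[ 0.07059457 -0.40518022 -0.00396883] [0.94708619 0.33099988 0.44814444]
0.05 494 [856.8 210.3  83.2  14.7 -81.9] 0.05700079590607643
0.05 251 [268.6 267.8  31.6  10.2 -18.9] 0.0599297463324654
0.05 404 [780.7 174.1  71.   32.8 -80.5] 0.061991915872802165
0.05 225 [255.1 228.1  30.8   9.9 -18.9] 0.060124616351513165
0.05 279 [732.5 168.6  73.7  25.9 -85.4] 0.06185522105010323
0.05 211 [241.4 188.4  29.9  10.  -18.8] 0.059248472098112605
0.05 188 [614.9 154.4  30.4   8.9  -4.3] 0.059922739151040426
0.05 182 [611.8 112.6  29.4   9.3  -3.4] 0.05935098930945302
0.05 179 [609.3  71.4  30.5   9.5  -3.9] 0.060077446571387645
0.05 174 [605.9  29.5  29.    9.9  -3.5] 0.0605807327616989
0.05 332 [601.  -15.4  89.5  19.2   5. ] 0.06197299702040346
0.05 135 [ 438.5 -111.6   48.1    6.1  -18.5] 0.06183411968718739
0.088 831 [433.5 156.5  55.6  20.3  -5.4] 0.09519973951277584
0.088 665 [481.7  19.3  56.2  20.5  52.3] 0.09588345823394309
0.088 455 [591.3 -24.8  36.4  16.9  -3.6] 0.11242347818436534
0.02 758 [483.9 273.9  68.4  20.6 -70.6] 0.026949583893968263
0.02 385 [848.  224.4 108.9   3.9 -89.7] 0.02997938749202918
0.02 335 [731.5 179.3  97.5  26.  -83.7] 0.02998385698630756
0.02 252 [784.9 174.3  66.6  22.9 -82. ] 0.02997794618674503
0.02 780 [615.7 162.8  89.9  25.3  -3.6] 0.02999887850891522
```

View pics/w1.png

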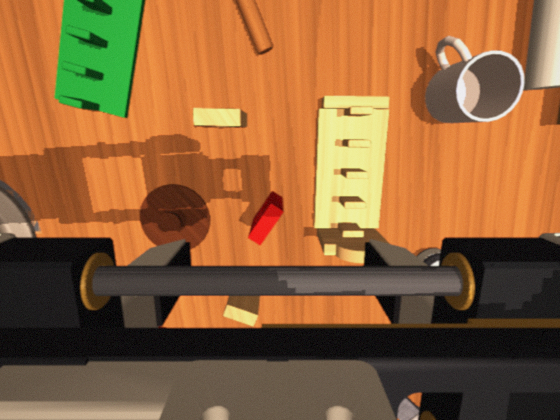

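The wrist view shows the rack at (350,170), block c at (218,117) and the red block at (266,218). Wrist and top cameras agree to about 1 mm. The slot targets come out as d (604.7,8.4), c (607.4,50.3), b (610.2,92.3) and a (612.9,134.2), with tool yaw 86.3.

```bash
python3 - <<'E'
from h import *
plan(.5217,-.331,.19,102.2)
E
```

```text
travel [-0.4009  0.0458  0.1393] dr [ -0.   -0.  -15.6] rows 10.2
```

arm_command:
  fingers: [-1, -1, -1, -1, -1, -1, -1, -1]
  travel:
    - [-0.3, 0.034, 0.1]
    - [-0.3, 0.034, 0.1]
    - [-0.3, 0.034, 0.1]
    - [-0.3, 0.034, 0.1]
    - [-0.3, 0.034, 0.1]
    - [-0.3, 0.034, 0.1]
    - [-0.3, 0.034, 0.1]
    - [-0.3, 0.034, 0.1]
  dr:
    - [0, 0, -15.6]
    - [0, 0, -15.6]
    - [0, 0, -15.6]
    - [0, 0, -15.6]
    - [0, 0, -15.6]
    - [0, 0, -15.6]
    - [0, 0, -15.6]
    - [0, 0, -15.6]

```text
time: 2.25
tool_pos: [0.5169, -0.2296, 0.2286]
tool_rot: [-3.141, -0.001, 1.787]
contact_force: [-0.0, -0.5, 0.1]
opening: 0.0919
grip_force: 0.0
```

```bash
python3 - <<'E'
from h import *
s=observe();print(s["tool_pos"],np.degrees(s["tool_rot"]),s["qvel"].round(3))
c=read_camera("wrist"); W=cloud(c)
plan(.5217,-.331,.14,102.2)
m=((W[...,2]>.1)&(W[...,2]<.118)).astype(np.uint8)
n,L,st,_=cv2.connectedComponentsWithStats(m)
for i in range(1,n):
    if (L==i).sum()>100: print((L==i).sum(),rect(W[L==i][:,:2]))
E
```

```text
[ 0.5169345  -0.22958801  0.22855035] [-1.79959128e+02 -5.36509574e-02  1.02383773e+02] [-0.576  0.41  -0.279  0.01  -0.13  -0.572]
travel [-0.0954 -0.0148  0.0861] dr [-0.2  0.  -0. ] rows 3.1
1307 [ 521.  -331.5   63.9   20.6   12.6]
```

```bash
python3 - <<'E'
from h import *
plan(.5215,-.331,.14,102.4)
E
```

```text
travel [-0.0954 -0.015   0.0861] dr [-0.2  0.  -0.2] rows 3.1
```

arm_command:
  fingers: [-1, -1, -1, -1, -1, -1, -1]
  travel:
    - [-0.095, -0.015, 0.086]
    - [-0.095, -0.015, 0.086]
    - [-0.095, -0.015, 0.086]
    - [-0.095, -0.015, 0.086]
    - [-0.095, -0.015, 0.086]
    - [-0.095, -0.015, 0.086]
    - [-0.095, -0.015, 0.086]
  dr:
    - [0, 0, 0]
    - [0, 0, 0]
    - [0, 0, 0]
    - [0, 0, 0]
    - [0, 0, 0]
    - [0, 0, 0]
    - [0, 0, 0]

```text
time: 2.88
tool_pos: [0.5235, -0.3235, 0.1453]
tool_rot: [3.14, 0.001, 1.787]
contact_force: [0.9, 0.1, 0.3]
opening: 0.0916
grip_force: 0.0
```

```bash
python3 - <<'E'
from h import *
s=observe();print(s["tool_pos"],np.degrees(s["tool_rot"]),s["qvel"].round(3))
plan(.5213,-.331,.069,102.4)
E
```

```text
[ 0.52350025 -0.32353012  0.14531266] [1.79912786e+02 5.85141734e-02 1.02399627e+02] [-0.001 -0.014 -0.001 -0.003 -0.004 -0.005]
travel [-0.0067 -0.0039  0.0763] dr [ 0.1  0.1 -0. ] rows 1.8
```

arm_command:
  fingers: [-1, -1, -1, -1, -1, -1, 1, 1]
  squeeze: 20
  travel:
    - [-0.007, -0.004, 0.01]
    - [-0.007, -0.004, 0.03]
    - [-0.007, -0.004, 0.055]
    - [-0.007, -0.004, 0.076]
    - [-0.007, -0.004, 0.076]
    - [-0.007, -0.004, 0.076]
    - [-0.007, -0.004, 0.076]
    - [-0.007, -0.004, 0.076]
  dr:
    - [0, 0, 0]
    - [0, 0, 0]
    - [0, 0, 0]
    - [0, 0, 0]
    - [0, 0, 0]
    - [0, 0, 0]
    - [0, 0, 0]
    - [0, 0, 0]

```text
time: 3.55
tool_pos: [0.5209, -0.3335, 0.0698]
tool_rot: [3.139, 0.003, 1.785]
contact_force: [0.9, -0.0, 0.4]
opening: 0.0827
grip_force: 0.0
```

arm_command:
  fingers: [1, 1, 1, 1, 1]
  travel:
    - [0, 0, 0]
    - [0, 0, 0]
    - [0, 0, 0]
    - [0, 0, 0]
    - [0, 0, 0]
  dr:
    - [0, 0, 0]
    - [0, 0, 0]
    - [0, 0, 0]
    - [0, 0, 0]
    - [0, 0, 0]

```text
time: 3.97
tool_pos: [0.5204, -0.3333, 0.0687]
tool_rot: [3.141, 0.001, 1.785]
contact_force: [0.5, 0.6, 5.4]
opening: 0.064
grip_force: 20.0
```

```bash
python3 - <<'E'
from h import *
s=observe();print(s["tool_pos"],np.degrees(s["tool_rot"]))
c=read_camera("wrist"); cv2.imwrite("pics/w2.png",c["color"])
plan(.5213,-.331,.25,102.4)
E
```

```text
[ 0.52035651 -0.33326268  0.06867949] [1.79940017e+02 6.49267933e-02 1.02276068e+02]
travel [ 0.0018  0.0016 -0.1813] dr [ 0.1  0.1 -0.1] rows 4.3
```

View pics/w2.png

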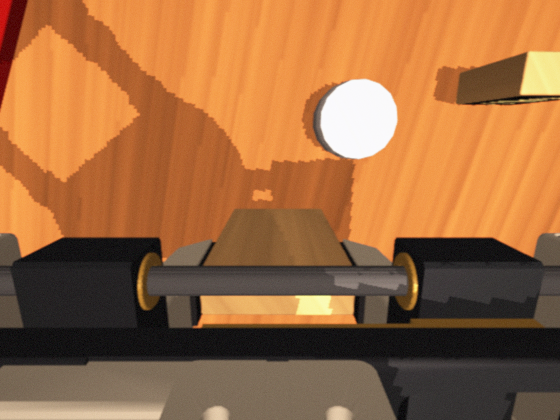

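Block d is gripped at 64 mm opening, between the pads at (280,270). Lifting and carrying it.

arm_command:
  fingers: [1, 1, 1, 1, 1, 1, 1, 1]
  travel:
    - [0, 0, -0.02]
    - [0, 0, -0.05]
    - [0, 0, -0.09]
    - [0, 0, -0.13]
    - [0, 0, -0.16]
    - [0, 0, -0.16]
    - [0, 0, -0.16]
    - [0, 0, -0.16]
  dr:
    - [0, 0, 0]
    - [0, 0, 0]
    - [0, 0, 0]
    - [0, 0, 0]
    - [0, 0, 0]
    - [0, 0, 0]
    - [0, 0, 0]
    - [0, 0, 0]

```text
time: 4.68
tool_pos: [0.5193, -0.3325, 0.2265]
tool_rot: [-3.14, -0.002, 1.785]
contact_force: [-0.4, 0.4, -1.3]
opening: 0.0643
grip_force: 20.0
```

```bash
python3 - <<'E'
from h import *
s=observe();print(s["tool_pos"],np.degrees(s["tool_rot"]),s["opening"],s["contact_force"])
plan(.60,-.08,.229,86.3)
plan(.6045,.0064,.229,86.3)
E
```

```text
[ 0.51928512 -0.33251251  0.22646559] [-1.79913997e+02 -1.13430304e-01  1.02272055e+02] 0.0643051823438473 [-0.37142322  0.36711845 -1.3275582 ]
travel [ 0.2296  0.1325 -0.0023] dr [-0.1 -0.1 16. ] rows 6.4
travel [ 0.3131  0.1553 -0.0021] dr [-0.1 -0.1 16. ] rows 8.4
```

arm_command:
  fingers: [1, 1, 1, 1, 1, 1, 1, 1]
  travel:
    - [0.015, 0.008, 0]
    - [0.045, 0.022, 0]
    - [0.08, 0.04, 0]
    - [0.115, 0.057, 0]
    - [0.15, 0.075, 0]
    - [0.185, 0.092, 0]
    - [0.21, 0.105, 0]
    - [0.22, 0.11, 0]
  dr:
    - [0, 0, 1]
    - [0, 0, 3]
    - [0, 0, 5]
    - [0, 0, 8]
    - [0, 0, 11]
    - [0, 0, 14]
    - [0, 0, 16]
    - [0, 0, 16]

```text
time: 5.35
tool_pos: [0.5802, -0.0903, 0.2255]
tool_rot: [-3.137, -0.002, 1.508]
contact_force: [-0.5, -1.3, -1.2]
opening: 0.0636
grip_force: 20.0
```

arm_command:
  fingers: [1, 1]
  travel:
    - [0, 0, 0]
    - [0, 0, 0]
  dr:
    - [0, 0, 0]
    - [0, 0, 0]

```text
time: 5.52
tool_pos: [0.58, -0.0946, 0.2263]
tool_rot: [-3.139, 0.0, 1.508]
contact_force: [-0.3, -0.4, -0.6]
opening: 0.0641
grip_force: 20.0
```

```bash
python3 - <<'E'
from h import *
s=observe();print(s["tool_pos"],np.degrees(s["tool_rot"]),s["opening"],s["contact_force"])
plan(.6045,.0064,.229,86.3)
E
```

```text
[ 0.58003681 -0.0946314   0.22629794] [-1.79832880e+02  4.38090907e-06  8.63840020e+01] 0.06405853219473048 [-0.33898981 -0.44098182 -0.58992327]
travel [ 0.1024  0.018  -0.0028] dr [-0.2  0.   0.1] rows 2.5
```

arm_command:
  fingers: [1, 1, 1, 1, 1, 1, 1, 1]
  travel:
    - [0.02, 0.004, -0.003]
    - [0.045, 0.008, -0.003]
    - [0.07, 0.012, -0.003]
    - [0.09, 0.016, -0.003]
    - [0.1, 0.018, -0.003]
    - [0.102, 0.018, -0.003]
    - [0.102, 0.018, -0.003]
    - [0.102, 0.018, -0.003]
  dr:
    - [0, 0, 0]
    - [0, 0, 0]
    - [0, 0, 0]
    - [0, 0, 0]
    - [0, 0, 0]
    - [0, 0, 0]
    - [0, 0, 0]
    - [0, 0, 0]

```text
time: 6.18
tool_pos: [0.605, 0.0043, 0.2305]
tool_rot: [-3.141, 0.001, 1.505]
contact_force: [-0.1, 0.3, -1.3]
opening: 0.0641
grip_force: 20.0
```

arm_command:
  fingers: [1, 1]
  travel:
    - [0, 0, 0]
    - [0, 0, 0]
  dr:
    - [0, 0, 0]
    - [0, 0, 0]

```text
time: 6.35
tool_pos: [0.6051, 0.0048, 0.2309]
tool_rot: [-3.142, 0.0, 1.504]
contact_force: [0.2, -0.4, -1.4]
opening: 0.0639
grip_force: 20.0
```

```bash
python3 - <<'E'
from h import *
s=observe();print(s["tool_pos"],np.degrees(s["tool_rot"]),s["opening"],s["contact_force"])
c=read_camera("scene"); cv2.imwrite("pics/s2.png",cv2.resize(c["color"][120:330,180:460],None,fx=2.5,fy=2.5))
plan(.6045,.0064,.081,86.3)
E
```

```text
[0.60507482 0.00476177 0.23088616] [-1.79997029e+02  1.06914572e-02  8.61957772e+01] 0.06387350345341618 [ 0.24200525 -0.39411841 -1.36941135]
travel [ 0.0014 -0.0007  0.1499] dr [ 0.   0.  -0.1] rows 3.6
```

View pics/s2.png

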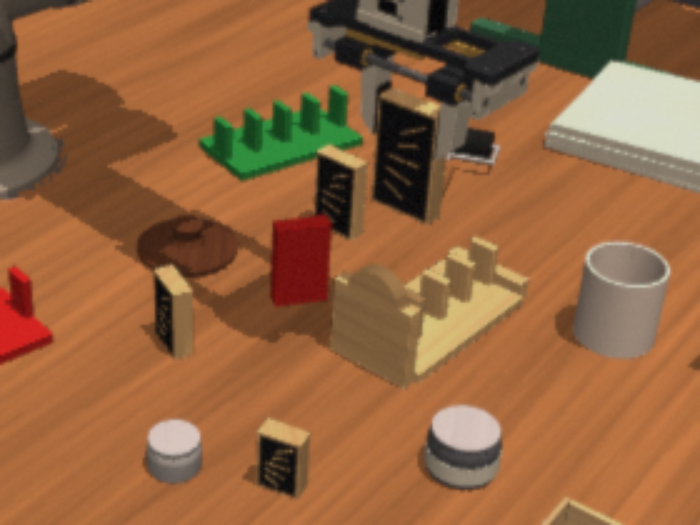

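Block d hangs upright above the tall-end slot (crop 408,160). Lowering it.

arm_command:
  fingers: [1, 1, 1, 1, 1, 1, 1, 1]
  travel:
    - [0.001, -0.001, 0.01]
    - [0.001, -0.001, 0.03]
    - [0.001, -0.001, 0.055]
    - [0.001, -0.001, 0.08]
    - [0.001, -0.001, 0.105]
    - [0.001, -0.001, 0.125]
    - [0.001, -0.001, 0.138]
    - [0.001, -0.001, 0.143]
  dr:
    - [0, 0, 0]
    - [0, 0, 0]
    - [0, 0, 0]
    - [0, 0, 0]
    - [0, 0, 0]
    - [0, 0, 0]
    - [0, 0, 0]
    - [0, 0, 0]

```text
time: 7.07
tool_pos: [0.6024, 0.0071, 0.0847]
tool_rot: [-3.137, -0.0, 1.506]
contact_force: [-0.8, 0.1, -0.9]
opening: 0.0638
grip_force: 20.0
```

arm_command:
  fingers: [1, 1, 1, 1, 1, 1]
  travel:
    - [0, 0, 0]
    - [0, 0, 0]
    - [0, 0, 0.002]
    - [0, 0, 0.005]
    - [0, 0, 0.005]
    - [0, 0, 0.005]
  dr:
    - [0, 0, 0]
    - [0, 0, 0]
    - [0, 0, 0]
    - [0, 0, 0]
    - [0, 0, 0]
    - [0, 0, 0]

```text
time: 7.57
tool_pos: [0.6044, 0.0071, 0.0832]
tool_rot: [3.141, -0.0, 1.506]
contact_force: [-0.4, 0.2, -1.0]
opening: 0.0639
grip_force: 20.0
```

```bash
python3 - <<'E'
from h import *
s=observe();print(s["tool_pos"],np.degrees(s["tool_rot"]),s["opening"],s["contact_force"])
W=cloud(read_camera("wrist"))
for lo,hi in((.046,.064),(.11,.126)):
    m=((W[...,2]>lo)&(W[...,2]<hi)&(W[...,0]>.56)&(W[...,0]<.66)&(W[...,1]<.17)).astype(np.uint8)
    n,L,st,_=cv2.connectedComponentsWithStats(m)
    for i in range(1,n):
        if (L==i).sum()>100: print(lo,(L==i).sum(),rect(W[L==i][:,:2]),np.nanmedian(W[L==i][:,2]))
E
```

```text
[0.60438532 0.00708835 0.08320719] [ 1.79967890e+02 -3.81022203e-03  8.62785051e+01] 0.06394812651097667 [-0.44230399  0.21271837 -0.96204385]
0.046 1294 [611.8 112.7  29.7  10.4  -4.8] 0.057465162770073366
0.046 959 [608.9  71.   29.8  10.   -3.8] 0.05757270494052331
0.046 965 [606.   29.2  29.7  10.7  -3.7] 0.0574304381925918
0.046 842 [604.7  18.   63.1   1.1  -3.8] 0.055874513889409186
0.11 1487 [606.6  17.3  93.4   2.8  -3.7] 0.1138999696181593
0.11 2999 [603.4   2.8  64.6  10.8  -3.4] 0.12339982358318843
```

Block face at y = 18.0, so its centre is at 8.0 against a target of 8.4. Setting it down and releasing.

arm_command:
  fingers: [1, 1, 1, 1, 1]
  travel:
    - [0, 0, 0.001]
    - [0, 0, 0.002]
    - [0, 0, 0.0025]
    - [0, 0, 0.0025]
    - [0, 0, 0.0025]
  dr:
    - [0, 0, 0]
    - [0, 0, 0]
    - [0, 0, 0]
    - [0, 0, 0]
    - [0, 0, 0]

```text
time: 8.03
tool_pos: [0.6044, 0.0071, 0.0807]
tool_rot: [3.141, -0.0, 1.506]
contact_force: [-1.1, 0.1, 2.1]
opening: 0.064
grip_force: 20.0
```

arm_command:
  fingers: [0.2, -0.1, -0.6, -0.8, -0.8, -0.8, -0.8, -0.8]
  travel:
    - [0, 0, 0]
    - [0, 0, 0]
    - [0, 0, 0]
    - [0, 0, 0]
    - [0, 0, 0]
    - [0, 0, 0]
    - [0, 0, 0]
    - [0, 0, 0]
  dr:
    - [0, 0, 0]
    - [0, 0, 0]
    - [0, 0, 0]
    - [0, 0, 0]
    - [0, 0, 0]
    - [0, 0, 0]
    - [0, 0, 0]
    - [0, 0, 0]

```text
time: 8.7
tool_pos: [0.6043, 0.0071, 0.0803]
tool_rot: [-3.142, -0.0, 1.506]
contact_force: [-1.0, 0.3, 0.1]
opening: 0.0824
grip_force: 0.0
```

arm_command:
  fingers: [-0.8, -0.8, -0.8, -0.8, -0.8, -0.8, -0.8, -0.8]
  travel:
    - [0, 0, -0.01]
    - [0, 0, -0.03]
    - [0, 0, -0.06]
    - [0, 0, -0.09]
    - [0, 0, -0.12]
    - [0, 0, -0.14]
    - [0, 0, -0.14]
    - [0, 0, -0.14]
  dr:
    - [0, 0, 0]
    - [0, 0, 0]
    - [0, 0, 0]
    - [0, 0, 0]
    - [0, 0, 0]
    - [0, 0, 0]
    - [0, 0, 0]
    - [0, 0, 0]

```text
time: 9.37
tool_pos: [0.6048, 0.0071, 0.2223]
tool_rot: [3.138, 0.0, 1.506]
contact_force: [-1.2, 1.1, -0.6]
opening: 0.0827
grip_force: 0.0
```

```bash
python3 - <<'E'
from h import *
s=observe();print(s["tool_pos"],np.degrees(s["tool_rot"]),s["opening"],s["contact_force"])
W=cloud(read_camera("wrist"))
for lo,hi in((.114,.128),(.088,.1)):
    m=((W[...,2]>lo)&(W[...,2]<hi)).astype(np.uint8)
    n,L,st,_=cv2.connectedComponentsWithStats(m)
    for i in range(1,n):
        if (L==i).sum()>100: print(lo,(L==i).sum(),rect(W[L==i][:,:2]),np.nanmedian(W[L==i][:,2]))
plan(.4334,.1566,.17,85)
E
```

```text
[0.60480227 0.00706432 0.22231122] [1.79799939e+02 4.58878686e-03 8.62801327e+01] 0.0826519626680267 [-1.18233639  1.08307715 -0.64517512]
0.114 1878 [604.    8.2  63.6  20.5  -3.5] 0.12074440911264044
0.088 1987 [433.8 156.3  56.8  21.1  -4.9] 0.0925615894660502
0.088 1350 [481.8  19.3  56.4  20.3  52.6] 0.09255467086033303
0.088 149 [604.7  18.   62.9   0.8  -3.7] 0.09316854865797884
0.088 381 [602.3 -25.6  57.8  17.   -4.1] 0.09464815560368534
travel [ 0.1381 -0.18    0.0506] dr [ 0.  -0.   1.3] rows 5.6
```

d stands at (604.0,8.2), within 1 mm of target. Next is c.

arm_command:
  fingers: [-1, -1, -1, -1, -1, -1, -1, -1]
  travel:
    - [0.02, -0.026, 0]
    - [0.045, -0.06, 0]
    - [0.07, -0.09, 0.01]
    - [0.1, -0.13, 0.03]
    - [0.12, -0.16, 0.05]
    - [0.138, -0.18, 0.05]
    - [0.138, -0.18, 0.05]
    - [0.138, -0.18, 0.05]
  dr:
    - [0, 0, 1.3]
    - [0, 0, 1.3]
    - [0, 0, 1.3]
    - [0, 0, 1.3]
    - [0, 0, 1.3]
    - [0, 0, 1.3]
    - [0, 0, 1.3]
    - [0, 0, 1.3]

```text
time: 10.08
tool_pos: [0.4316, 0.1573, 0.1693]
tool_rot: [-3.139, 0.001, 1.486]
contact_force: [1.0, 0.3, 0.5]
opening: 0.092
grip_force: 0.0
```

arm_command:
  fingers: [-1, -1]
  travel:
    - [0, 0, 0]
    - [0, 0, 0]
  dr:
    - [0, 0, 0]
    - [0, 0, 0]

```text
time: 10.25
tool_pos: [0.4346, 0.1559, 0.1703]
tool_rot: [3.141, 0.0, 1.482]
contact_force: [0.4, -0.5, 0.3]
opening: 0.0917
grip_force: 0.0
```

```bash
python3 - <<'E'
from h import *
s=observe();print(s["tool_pos"],np.degrees(s["tool_rot"]),s["opening"])
plan(.4336,.1564,.054,85)
E
```

```text
[0.43458045 0.15588798 0.17030683] [1.79977139e+02 1.63668457e-03 8.49235512e+01] 0.09167361839558334
travel [ 0.0004 -0.0011  0.1163] dr [ 0.   0.  -0.1] rows 2.8
```

arm_command:
  fingers: [-1, -1, -1, -1, -1, -1, -1, 0]
  travel:
    - [0, -0.001, 0.015]
    - [0, -0.001, 0.04]
    - [0, -0.001, 0.07]
    - [0, -0.001, 0.1]
    - [0, -0.001, 0.116]
    - [0, -0.001, 0.116]
    - [0, -0.001, 0.116]
    - [0, -0.001, 0.116]
  dr:
    - [0, 0, 0]
    - [0, 0, 0]
    - [0, 0, 0]
    - [0, 0, 0]
    - [0, 0, 0]
    - [0, 0, 0]
    - [0, 0, 0]
    - [0, 0, 0]

```text
time: 10.92
tool_pos: [0.434, 0.1562, 0.0553]
tool_rot: [3.14, -0.001, 1.482]
contact_force: [0.5, 0.3, -0.7]
opening: 0.0887
grip_force: 0.0
```

arm_command:
  fingers: [1, 1, 1, 1, 1, 1, 1, 1]
  squeeze: 20
  travel:
    - [0, 0, 0]
    - [0, 0, 0]
    - [0, 0, 0]
    - [0, 0, 0]
    - [0, 0, 0]
    - [0, 0, 0]
    - [0, 0, 0]
    - [0, 0, 0]
  dr:
    - [0, 0, 0]
    - [0, 0, 0]
    - [0, 0, 0]
    - [0, 0, 0]
    - [0, 0, 0]
    - [0, 0, 0]
    - [0, 0, 0]
    - [0, 0, 0]

```text
time: 11.58
tool_pos: [0.4329, 0.1567, 0.0547]
tool_rot: [3.141, -0.0, 1.483]
contact_force: [-0.3, -0.5, 5.0]
opening: 0.0558
grip_force: 20.0
```

```bash
python3 - <<'E'
from h import *
s=observe();print(s["tool_pos"],np.degrees(s["tool_rot"]),s["opening"],s["grip_force"])
W=cloud(read_camera("wrist"))
m=((W[...,2]>.03)&(W[...,2]<.075)&(abs(W[...,0]-.4336)<.03)&(abs(W[...,1]-.1664)<.01))
p=W[m]; print(m.sum(),np.median(p,0))
E
```

```text
[0.43287615 0.15665499 0.0547391 ] [ 1.79961733e+02 -1.60870086e-02  8.49805174e+01] 0.055789139460581866 19.996963441371918
3120 [0.43340829 0.16651265 0.05795784]
```

arm_command:
  fingers: [1, 1, 1, 1, 1, 1, 1, 1]
  travel:
    - [0, 0, -0.02]
    - [0, 0, -0.05]
    - [0, 0, -0.09]
    - [0, 0, -0.125]
    - [0, 0, -0.145]
    - [0, 0, -0.15]
    - [0, 0, -0.15]
    - [0, 0, -0.15]
  dr:
    - [0, 0, 0]
    - [0, 0, 0]
    - [0, 0, 0]
    - [0, 0, 0]
    - [0, 0, 0]
    - [0, 0, 0]
    - [0, 0, 0]
    - [0, 0, 0]

```text
time: 12.3
tool_pos: [0.4319, 0.1564, 0.2032]
tool_rot: [-3.14, 0.0, 1.483]
contact_force: [0.6, -0.2, 0.0]
opening: 0.0555
grip_force: 20.0
```

arm_command:
  fingers: [1, 1, 1, 1, 1, 1, 1, 1]
  travel:
    - [-0.01, 0.02, 0]
    - [-0.028, 0.056, 0]
    - [-0.046, 0.093, 0]
    - [-0.064, 0.13, 0]
    - [-0.08, 0.16, 0]
    - [-0.088, 0.176, 0]
    - [-0.091, 0.183, 0]
    - [-0.091, 0.183, 0]
  dr:
    - [0, 0, -1.3]
    - [0, 0, -1.3]
    - [0, 0, -1.3]
    - [0, 0, -1.3]
    - [0, 0, -1.3]
    - [0, 0, -1.3]
    - [0, 0, -1.3]
    - [0, 0, -1.3]

```text
time: 12.97
tool_pos: [0.6069, 0.049, 0.2015]
tool_rot: [-3.137, -0.0, 1.504]
contact_force: [-1.3, -0.3, -1.0]
opening: 0.056
grip_force: 20.0
```

arm_command:
  fingers: [1, 1, 1]
  travel:
    - [0, 0, 0]
    - [0, 0, 0]
    - [0, 0, 0]
  dr:
    - [0, 0, 0]
    - [0, 0, 0]
    - [0, 0, 0]

```text
time: 13.22
tool_pos: [0.6059, 0.051, 0.2044]
tool_rot: [-3.141, -0.0, 1.507]
contact_force: [-0.4, -0.5, -0.6]
opening: 0.0558
grip_force: 20.0
```

```bash
python3 - <<'E'
from h import *
s=observe();print(s["tool_pos"],np.degrees(s["tool_rot"]),s["opening"],s["grip_force"])
plan(.6074,.0503,.071,86.3)
E
```

```text
[0.60590692 0.0509842  0.20442045] [-1.79964684e+02 -1.36063650e-02  8.63552585e+01] 0.05581985355987238 19.995442628860474
travel [-0.0006  0.0016  0.1334] dr [-0.  -0.   0.1] rows 3.2
```

arm_command:
  fingers: [1, 1, 1, 1, 1, 1, 1, 1]
  travel:
    - [-0.0005, 0.0015, 0.01]
    - [-0.0005, 0.0015, 0.03]
    - [-0.0005, 0.0015, 0.055]
    - [-0.0005, 0.0015, 0.08]
    - [-0.0005, 0.0015, 0.105]
    - [-0.0005, 0.0015, 0.12]
    - [-0.0005, 0.0015, 0.13]
    - [-0.0005, 0.0015, 0.133]
  dr:
    - [0, 0, 0]
    - [0, 0, 0]
    - [0, 0, 0]
    - [0, 0, 0]
    - [0, 0, 0]
    - [0, 0, 0]
    - [0, 0, 0]
    - [0, 0, 0]

```text
time: 13.88
tool_pos: [0.6071, 0.0497, 0.0694]
tool_rot: [-3.138, -0.0, 1.506]
contact_force: [-1.1, -0.1, -0.3]
opening: 0.0558
grip_force: 20.0
```

arm_command:
  fingers: [1, 1, 1]
  travel:
    - [0, 0, 0]
    - [0, 0, 0]
    - [0, 0, 0]
  dr:
    - [0, 0, 0]
    - [0, 0, 0]
    - [0, 0, 0]

```text
time: 14.13
tool_pos: [0.6092, 0.0494, 0.0727]
tool_rot: [3.139, -0.0, 1.506]
contact_force: [0.0, 0.4, -0.2]
opening: 0.0558
grip_force: 20.0
```

```bash
python3 - <<'E'
from h import *
s=observe();print(s["tool_pos"],np.degrees(s["tool_rot"]),s["contact_force"])
plan(.6074,.0503,.0667,86.3)
W=cloud(read_camera("wrist"))
m=((W[...,2]>.03)&(W[...,2]<.09)&(abs(W[...,0]-.6075)<.03)&(abs(W[...,1]-.0605)<.004))
p=W[m]; print(m.sum(),np.median(p,0))
E
```

```text
[0.60924443 0.04938135 0.0727448 ] [ 1.79854434e+02 -1.06013606e-02  8.62850648e+01] [ 0.03592327  0.44346462 -0.24041115]
travel [ 0.0008 -0.0019  0.006 ] dr [ 0.1 -0.  -0. ] rows 0.2
3468 [0.60849833 0.05934133 0.06852201]
```

arm_command:
  fingers: [1, 1, 1, 1, 1, 1, 1]
  travel:
    - [0.001, -0.0015, 0]
    - [0.001, -0.0015, 0.002]
    - [0.001, -0.0015, 0.004]
    - [0.001, -0.0015, 0.005]
    - [0.001, -0.0015, 0.006]
    - [0.001, -0.0015, 0.006]
    - [0.001, -0.0015, 0.006]
  dr:
    - [0, 0, 0]
    - [0, 0, 0]
    - [0, 0, 0]
    - [0, 0, 0]
    - [0, 0, 0]
    - [0, 0, 0]
    - [0, 0, 0]

```text
time: 14.77
tool_pos: [0.607, 0.0504, 0.0667]
tool_rot: [3.141, -0.0, 1.506]
contact_force: [-1.6, 0.3, 9.0]
opening: 0.056
grip_force: 20.0
```

```bash
python3 - <<'E'
from h import *
s=observe();print(s["tool_pos"],np.degrees(s["tool_rot"]),s["contact_force"])
plan(.6074,.0503,.0667,86.3)
E
```

```text
[0.60704744 0.05038141 0.06670976] [ 1.79964879e+02 -5.10221892e-03  8.62770912e+01] [-1.62856398  0.32796866  8.9831009 ]
travel [-0.0001  0.0004  0.    ] dr [ 0. -0. -0.] rows 0.0
```

Seated (9 N contact). Releasing and moving on toward b.

arm_command:
  fingers: [0.2, -0.1, -0.5, -0.8, -0.8, -0.8, -0.8, -0.8]
  travel:
    - [0, 0, 0]
    - [0, 0, 0]
    - [0, 0, 0]
    - [0, 0, 0]
    - [0, 0, 0]
    - [0, 0, 0]
    - [0, 0, 0]
    - [0, 0, 0]
  dr:
    - [0, 0, 0]
    - [0, 0, 0]
    - [0, 0, 0]
    - [0, 0, 0]
    - [0, 0, 0]
    - [0, 0, 0]
    - [0, 0, 0]
    - [0, 0, 0]

```text
time: 15.43
tool_pos: [0.6069, 0.0504, 0.0652]
tool_rot: [-3.141, -0.0, 1.506]
contact_force: [-0.1, -0.3, 0.3]
opening: 0.0822
grip_force: 0.0
```

arm_command:
  fingers: [-0.8, -0.8, -0.8, -0.8, -0.8, -0.8, -0.8, -0.8]
  travel:
    - [0, 0, -0.01]
    - [0, 0, -0.03]
    - [0, 0, -0.06]
    - [0, 0, -0.09]
    - [0, 0, -0.12]
    - [0, 0, -0.14]
    - [0, 0, -0.14]
    - [0, 0, -0.14]
  dr:
    - [0, 0, 0]
    - [0, 0, 0]
    - [0, 0, 0]
    - [0, 0, 0]
    - [0, 0, 0]
    - [0, 0, 0]
    - [0, 0, 0]
    - [0, 0, 0]

```text
time: 16.1
tool_pos: [0.6076, 0.0504, 0.2073]
tool_rot: [3.138, -0.0, 1.506]
contact_force: [-0.4, -0.1, -0.6]
opening: 0.0825
grip_force: 0.0
```

arm_command:
  fingers: [-1, -1, -1, -1, -1, -1, -1, -1]
  travel:
    - [-0.015, -0.013, 0]
    - [-0.04, -0.036, 0]
    - [-0.065, -0.06, 0]
    - [-0.09, -0.082, 0]
    - [-0.115, -0.105, 0]
    - [-0.14, -0.128, 0]
    - [-0.155, -0.14, 0]
    - [-0.155, -0.14, 0]
  dr:
    - [0, 0, 2]
    - [0, 0, 5]
    - [0, 0, 9]
    - [0, 0, 14]
    - [0, 0, 18]
    - [0, 0, 21]
    - [0, 0, 21]
    - [0, 0, 21]

```text
time: 16.77
tool_pos: [0.4542, -0.0969, 0.2044]
tool_rot: [-3.138, 0.001, 1.136]
contact_force: [1.0, 0.0, 0.4]
opening: 0.0917
grip_force: 0.0
```

arm_command:
  fingers: [-1, -1, -1]
  travel:
    - [0, 0, 0]
    - [0, 0, 0]
    - [0, 0, 0]
  dr:
    - [0, 0, 0]
    - [0, 0, 0]
    - [0, 0, 0]

```text
time: 17.02
tool_pos: [0.4577, -0.0945, 0.2049]
tool_rot: [-3.141, -0.0, 1.14]
contact_force: [-0.7, -0.4, -0.2]
opening: 0.0917
grip_force: 0.0
```

```bash
python3 - <<'E'
from h import *
s=observe();print(s["tool_pos"],np.degrees(s["tool_rot"]),s["opening"])
for n in("wrist","top"):
  W=cloud(read_camera(n))
  for lo,hi in((.067,.083),(.094,.11),(.114,.128)):
    m=((W[...,2]>lo)&(W[...,2]<hi)&(W[...,0]>.38)&(W[...,0]<.66)).astype(np.uint8)
    k,L,st,_=cv2.connectedComponentsWithStats(m)
    for i in range(1,k):
        if (L==i).sum()>100: print(n,lo,(L==i).sum(),rect(W[L==i][:,:2]),np.nanmedian(W[L==i][:,2]))
plan(.4347,-.1202,.17,65.1)
E
```

```text
[ 0.45765519 -0.09452883  0.20493476] [-1.79958616e+02 -1.71516618e-02  6.53329704e+01] 0.09168371075528704
wrist 0.067 384 [600.1  -0.9  65.3  18.4 -21.2] 0.07466561829919928
wrist 0.067 124 [488.7  12.1  54.9   5.8  46.2] 0.0745931860576089
wrist 0.067 1148 [ 434.3 -120.7   47.8   20.7  -25.3] 0.07656619818644742
wrist 0.094 509 [599.9  -0.9  65.4  18.7 -21.2] 0.10231731701712629
wrist 0.094 351 [616.8 -26.9  21.3  16.1  -4. ] 0.10667714026581852
wrist 0.094 787 [589.3 -25.   29.6  16.   -3.9] 0.10477995177775261
wrist 0.114 1437 [ 5.961e+02 -4.000e-01  5.860e+01  1.840e+01 -2.380e+01] 0.12074267521413212
top 0.094 312 [606.6  50.9  56.   20.5  -4.1] 0.10419014969517215
top 0.094 104 [602.4 -24.2  53.4  14.1  -4.5] 0.1063363662758687
top 0.114 353 [604.1   8.6  64.5  20.6  -3.6] 0.12036020739030803
travel [-0.033  -0.0101  0.035 ] dr [-0.  -0.   0.3] rows 1.2
```

c is good at (606.6,50.9). Picking b at (434.5,-120.5).

arm_command:
  fingers: [-1, -1, -1, -1, -1]
  travel:
    - [-0.015, -0.005, 0.015]
    - [-0.033, -0.01, 0.035]
    - [-0.033, -0.01, 0.06]
    - [-0.033, -0.01, 0.06]
    - [-0.033, -0.01, 0.06]
  dr:
    - [0, 0, 0.4]
    - [0, 0, 0.4]
    - [0, 0, 0.4]
    - [0, 0, 0.4]
    - [0, 0, 0.4]

```text
time: 17.53
tool_pos: [0.4341, -0.1204, 0.1449]
tool_rot: [-3.139, -0.0, 1.133]
contact_force: [0.1, -0.3, 0.3]
opening: 0.092
grip_force: 0.0
```

```bash
python3 - <<'E'
from h import *
s=observe();print(s["tool_pos"],np.degrees(s["tool_rot"]),s["opening"])
plan(.4345,-.1205,.039,64.9)
E
```

```text
[ 0.4341025  -0.12036119  0.14486647] [-1.79846284e+02 -1.62197106e-02  6.49033267e+01] 0.09196778177766145
travel [0.     0.0007 0.1059] dr [-0.2 -0.   0. ] rows 2.5
```

arm_command:
  fingers: [-1, -1, -1, -1, -1, -1, -1, 0]
  travel:
    - [0, 0, 0.015]
    - [0, 0, 0.04]
    - [0, 0, 0.07]
    - [0, 0, 0.095]
    - [0, 0, 0.106]
    - [0, 0, 0.106]
    - [0, 0, 0.106]
    - [0, 0, 0.106]
  dr:
    - [0, 0, 0]
    - [0, 0, 0]
    - [0, 0, 0]
    - [0, 0, 0]
    - [0, 0, 0]
    - [0, 0, 0]
    - [0, 0, 0]
    - [0, 0, 0]

```text
time: 18.2
tool_pos: [0.4358, -0.1212, 0.0409]
tool_rot: [3.139, -0.0, 1.133]
contact_force: [-0.9, 0.2, 0.3]
opening: 0.0883
grip_force: 0.0
```

arm_command:
  fingers: [1, 1, 1, 1, 1, 1, 1, 1]
  squeeze: 20
  travel:
    - [0, 0, 0]
    - [0, 0, 0]
    - [0, 0, 0]
    - [0, 0, 0]
    - [0, 0, 0]
    - [0, 0, 0]
    - [0, 0, 0]
    - [0, 0, 0]
  dr:
    - [0, 0, 0]
    - [0, 0, 0]
    - [0, 0, 0]
    - [0, 0, 0]
    - [0, 0, 0]
    - [0, 0, 0]
    - [0, 0, 0]
    - [0, 0, 0]

```text
time: 18.87
tool_pos: [0.4344, -0.121, 0.0394]
tool_rot: [3.142, -0.0, 1.132]
contact_force: [-0.1, -0.6, 1.4]
opening: 0.0478
grip_force: 20.0
```

```bash
python3 - <<'E'
from h import *
s=observe();print(s["tool_pos"],np.degrees(s["tool_rot"]),s["opening"],s["grip_force"])
W=cloud(read_camera("wrist"))
d=(W-np.array([s["tool_pos"][0],s["tool_pos"][1],0]))
t=s["tool_rot"][2]; X=d[...,0]*np.cos(t)+d[...,1]*np.sin(t); Y=d[...,0]*np.sin(t)-d[...,1]*np.cos(t)
m=(W[...,2]>.025)&(W[...,2]<.06)&(abs(Y)<.02)&(abs(X-.01)<.008)
print(m.sum(),"face tool x",np.median(X[m]))
print("lifted 0.15:"); s["tool_pos"]=s["tool_pos"]+np.array([0,0,.15]); plan(.6102,.0923,s["tool_pos"][2],86.3,s)
E
```

```text
[ 0.43438105 -0.12100717  0.03944612] [ 1.79996025e+02 -4.49429633e-03  6.48761479e+01] 0.047837516538457144 19.99929517507553
1807 face tool x 0.009881327933247318
lifted 0.15:
travel [0.2678 0.0686 0.    ] dr [  0.   -0.  -21.4] rows 6.6
```

Centred in the grip. Lifting and carrying to b's slot.

arm_command:
  fingers: [1, 1, 1, 1, 1, 1, 1, 1]
  travel:
    - [0, 0, -0.02]
    - [0, 0, -0.05]
    - [0, 0, -0.09]
    - [0, 0, -0.125]
    - [0, 0, -0.145]
    - [0, 0, -0.15]
    - [0, 0, -0.15]
    - [0, 0, -0.15]
  dr:
    - [0, 0, 0]
    - [0, 0, 0]
    - [0, 0, 0]
    - [0, 0, 0]
    - [0, 0, 0]
    - [0, 0, 0]
    - [0, 0, 0]
    - [0, 0, 0]

```text
time: 19.58
tool_pos: [0.4337, -0.1207, 0.1883]
tool_rot: [-3.14, -0.0, 1.132]
contact_force: [-0.0, 0.3, -1.6]
opening: 0.0482
grip_force: 20.0
```

arm_command:
  fingers: [1, 1, 1, 1, 1, 1, 1, 1]
  travel:
    - [0.015, 0.004, 0]
    - [0.045, 0.012, 0]
    - [0.08, 0.02, 0]
    - [0.115, 0.029, 0]
    - [0.15, 0.038, 0]
    - [0.18, 0.046, 0]
    - [0.2, 0.051, 0]
    - [0.2, 0.051, 0]
  dr:
    - [0, 0, -1]
    - [0, 0, -3]
    - [0, 0, -7]
    - [0, 0, -11]
    - [0, 0, -15]
    - [0, 0, -19]
    - [0, 0, -21.4]
    - [0, 0, -21.4]

```text
time: 20.25
tool_pos: [0.5662, 0.0416, 0.1863]
tool_rot: [-3.138, -0.001, 1.511]
contact_force: [-0.6, -1.3, -0.4]
opening: 0.0477
grip_force: 20.0
```

arm_command:
  fingers: [1, 1, 1, 1, 1, 1, 1]
  travel:
    - [0.015, 0, 0]
    - [0.035, -0.002, 0]
    - [0.055, -0.005, 0]
    - [0.069, -0.008, 0]
    - [0.069, -0.008, 0]
    - [0.069, -0.008, 0]
    - [0.069, -0.008, 0]
  dr:
    - [0, 0, 0]
    - [0, 0, 0]
    - [0, 0, 0]
    - [0, 0, 0]
    - [0, 0, 0]
    - [0, 0, 0]
    - [0, 0, 0]

```text
time: 20.83
tool_pos: [0.5614, 0.1068, 0.1882]
tool_rot: [-3.14, 0.001, 1.505]
contact_force: [-1.4, -0.3, -0.1]
opening: 0.0479
grip_force: 20.0
```

```bash
python3 - <<'E'
from h import *
s=observe();print(s["tool_pos"],np.degrees(s["tool_rot"]),s["opening"],s["grip_force"])
plan(.6102,.0923,.056,86.3)
E
```

```text
[0.56138388 0.10680889 0.1882483 ] [-1.79882842e+02  4.06512678e-02  8.62370911e+01] 0.04794075465767528 19.998725652694702
travel [-0.0112  0.0499  0.1322] dr [-0.1  0.  -0.1] rows 3.4
```

arm_command:
  fingers: [1, 1, 1, 1, 1, 1]
  travel:
    - [-0.004, 0.015, 0]
    - [-0.008, 0.035, 0]
    - [-0.011, 0.047, 0]
    - [-0.011, 0.05, 0]
    - [-0.011, 0.05, 0]
    - [-0.011, 0.05, 0]
  dr:
    - [0, 0, 0]
    - [0, 0, 0]
    - [0, 0, 0]
    - [0, 0, 0]
    - [0, 0, 0]
    - [0, 0, 0]

```text
time: 21.33
tool_pos: [0.6104, 0.093, 0.1889]
tool_rot: [-3.14, 0.0, 1.505]
contact_force: [0.7, -0.6, -1.1]
opening: 0.0478
grip_force: 20.0
```

```bash
python3 - <<'E'
from h import *
s=observe();print(s["tool_pos"],np.degrees(s["tool_rot"]),s["opening"],s["grip_force"])
plan(.6102,.0923,.056,86.3)
E
```

```text
[0.61043747 0.0930188  0.18885747] [-1.79918826e+02  1.67576211e-03  8.62223906e+01] 0.047792557844102114 19.99884456396103
travel [-0.0007 -0.      0.1329] dr [-0.1  0.  -0.1] rows 3.2
```

arm_command:
  fingers: [1, 1, 1, 1, 1, 1, 1, 1]
  travel:
    - [0, 0, 0.01]
    - [0, 0, 0.03]
    - [0, 0, 0.055]
    - [0, 0, 0.08]
    - [0, 0, 0.105]
    - [0, 0, 0.12]
    - [0, 0, 0.13]
    - [0, 0, 0.133]
  dr:
    - [0, 0, 0]
    - [0, 0, 0]
    - [0, 0, 0]
    - [0, 0, 0]
    - [0, 0, 0]
    - [0, 0, 0]
    - [0, 0, 0]
    - [0, 0, 0]

```text
time: 22.0
tool_pos: [0.6095, 0.0937, 0.0543]
tool_rot: [-3.138, 0.0, 1.506]
contact_force: [-0.1, -0.3, -0.9]
opening: 0.0477
grip_force: 20.0
```

arm_command:
  fingers: [1, 1, 1, 1]
  travel:
    - [0, 0, 0]
    - [0, 0, 0]
    - [0, 0, 0]
    - [0, 0, 0]
  dr:
    - [0, 0, 0]
    - [0, 0, 0]
    - [0, 0, 0]
    - [0, 0, 0]

```text
time: 22.33
tool_pos: [0.6118, 0.0937, 0.0576]
tool_rot: [3.139, -0.0, 1.506]
contact_force: [-1.0, -0.8, -0.4]
opening: 0.0476
grip_force: 20.0
```

```bash
python3 - <<'E'
from h import *
s=observe();print(s["tool_pos"],np.degrees(s["tool_rot"]),s["contact_force"])
plan(.6102,.0923,.0512,86.3)
W=cloud(read_camera("wrist"))
m=((W[...,2]>.03)&(W[...,2]<.08)&(abs(W[...,0]-.6105)<.022)&(abs(W[...,1]-.1023)<.004))
print(m.sum(),np.median(W[m],0))
E
```

```text
[0.61178258 0.0936502  0.05762156] [ 1.79871066e+02 -1.59947529e-02  8.62811746e+01] [-0.96037523 -0.84829438 -0.40211428]
travel [-0.0015 -0.0015  0.0064] dr [ 0.1 -0.  -0. ] rows 0.2
2260 [0.61050327 0.10394848 0.06355617]
```

arm_command:
  fingers: [1, 1, 1, 1, 1, 1, 1]
  travel:
    - [-0.0015, -0.001, 0]
    - [-0.0015, -0.001, 0.002]
    - [-0.0015, -0.001, 0.004]
    - [-0.0015, -0.001, 0.005]
    - [-0.0015, -0.001, 0.006]
    - [-0.0015, -0.001, 0.006]
    - [-0.0015, -0.001, 0.006]
  dr:
    - [0, 0, 0]
    - [0, 0, 0]
    - [0, 0, 0]
    - [0, 0, 0]
    - [0, 0, 0]
    - [0, 0, 0]
    - [0, 0, 0]

```text
time: 22.97
tool_pos: [0.6099, 0.0921, 0.0514]
tool_rot: [3.141, 0.0, 1.506]
contact_force: [-3.0, -0.5, 9.5]
opening: 0.0481
grip_force: 20.0
```

```bash
python3 - <<'E'
from h import *
s=observe();print(s["tool_pos"],np.degrees(s["tool_rot"]),s["contact_force"])
plan(.6102,.0923,.0512,86.3)
s["tool_pos"]=s["tool_pos"]+np.array([0,0,.14])
plan(.637,-.2116,.15,101.3,s)
E
```

```text
[0.60994587 0.09210616 0.05144127] [1.79989248e+02 1.93721418e-03 8.62781729e+01] [-2.98577676 -0.45689755  9.4570385 ]
travel [0.0002 0.0002 0.0002] dr [ 0.  0. -0.] rows 0.0
travel [-0.3013  0.0467  0.0415] dr [  0.   0. -15.] rows 7.4
```

Seated. Releasing and moving toward a.

arm_command:
  fingers: [0.2, -0.1, -0.4, -0.7, -0.7, -0.7, -0.7, -0.7]
  travel:
    - [0, 0, 0]
    - [0, 0, 0]
    - [0, 0, 0]
    - [0, 0, 0]
    - [0, 0, 0]
    - [0, 0, 0]
    - [0, 0, 0]
    - [0, 0, 0]
  dr:
    - [0, 0, 0]
    - [0, 0, 0]
    - [0, 0, 0]
    - [0, 0, 0]
    - [0, 0, 0]
    - [0, 0, 0]
    - [0, 0, 0]
    - [0, 0, 0]

```text
time: 23.63
tool_pos: [0.6099, 0.0922, 0.0502]
tool_rot: [-3.141, -0.0, 1.506]
contact_force: [0.0, 0.4, -1.0]
opening: 0.078
grip_force: 0.0
```

arm_command:
  fingers: [-0.7, -0.7, -0.7, -0.7, -0.7, -0.7, -0.7, -0.7]
  travel:
    - [0, 0, -0.01]
    - [0, 0, -0.03]
    - [0, 0, -0.06]
    - [0, 0, -0.09]
    - [0, 0, -0.12]
    - [0, 0, -0.15]
    - [0, 0, -0.15]
    - [0, 0, -0.15]
  dr:
    - [0, 0, 0]
    - [0, 0, 0]
    - [0, 0, 0]
    - [0, 0, 0]
    - [0, 0, 0]
    - [0, 0, 0]
    - [0, 0, 0]
    - [0, 0, 0]

```text
time: 24.3
tool_pos: [0.611, 0.0922, 0.2032]
tool_rot: [3.136, -0.001, 1.506]
contact_force: [-0.1, 0.4, -1.0]
opening: 0.0782
grip_force: 0.0
```

arm_command:
  fingers: [-0.7, -0.7, -0.7, -0.7, -0.7, -0.7, -0.7, -0.7]
  travel:
    - [-0.02, 0.003, 0]
    - [-0.06, 0.009, 0]
    - [-0.1, 0.015, 0]
    - [-0.14, 0.021, 0]
    - [-0.18, 0.028, 0]
    - [-0.22, 0.034, 0]
    - [-0.245, 0.038, 0]
    - [-0.25, 0.039, 0]
  dr:
    - [0, 0, -1]
    - [0, 0, -3]
    - [0, 0, -6]
    - [0, 0, -9]
    - [0, 0, -12]
    - [0, 0, -15]
    - [0, 0, -15]
    - [0, 0, -15]

```text
time: 24.97
tool_pos: [0.6317, -0.1648, 0.1984]
tool_rot: [-3.139, -0.0, 1.763]
contact_force: [0.5, -0.4, 0.4]
opening: 0.0781
grip_force: 0.0
```

arm_command:
  fingers: [-0.7, -0.7, -0.7]
  travel:
    - [0, 0, 0]
    - [0, 0, 0]
    - [0, 0, 0]
  dr:
    - [0, 0, 0]
    - [0, 0, 0]
    - [0, 0, 0]

```text
time: 25.22
tool_pos: [0.6325, -0.1581, 0.1999]
tool_rot: [-3.141, -0.001, 1.769]
contact_force: [-0.8, 0.0, 0.1]
opening: 0.0779
grip_force: 0.0
```

```bash
python3 - <<'E'
from h import *
s=observe();print(s["tool_pos"],np.degrees(s["tool_rot"]),s["opening"])
for n in("wrist","top"):
  W=cloud(read_camera(n))
  for lo,hi in((.05,.067),(.08,.094),(.097,.11),(.114,.128)):
    m=((W[...,2]>lo)&(W[...,2]<hi)&(W[...,0]>.56)&(W[...,0]<.66)&(abs(W[...,1])<.3)).astype(np.uint8)
    k,L,st,_=cv2.connectedComponentsWithStats(m)
    for i in range(1,k):
        if (L==i).sum()>100: print(n,lo,(L==i).sum(),rect(W[L==i][:,:2]),np.nanmedian(W[L==i][:,2]))
plan(.637,-.2116,.10,101.4)
E
```

```text
[ 0.6324563  -0.15806732  0.19987892] [-1.79951016e+02 -7.22964593e-02  1.01357209e+02] 0.07785803553962246
wrist 0.05 367 [603.7  -2.2  63.4   1.6  -3.4] 0.060709056374597864
wrist 0.05 411 [603.1 -33.7  86.4   0.9  -3.9] 0.05865303911704999
wrist 0.05 870 [ 636.7 -211.9   39.5   20.2   11.3] 0.06061909921505337
wrist 0.08 406 [608.8  -2.5  53.6   1.7  -3.3] 0.08660317172054591
wrist 0.08 1278 [603.4 -26.   87.6  16.5  -4. ] 0.08594740147394136
wrist 0.097 236 [620.9  -3.4  29.2   1.8  -1.8] 0.10257993495501036
wrist 0.097 1449 [602.1 -25.8  51.2  16.5  -4.1] 0.10608278409857755
top 0.08 257 [610.2  92.9  50.3  20.9  -3.9] 0.08850340196971732
top 0.097 301 [606.8  50.9  55.9  20.4  -3.9] 0.10447803794581784
top 0.097 148 [602.4 -24.8  50.8  15.6  -2.6] 0.10600689880228918
top 0.114 350 [604.2   8.6  64.1  20.4  -3.6] 0.12056498478516071
travel [-0.0535 -0.0064  0.1003] dr [-0. -0. -0.] rows 2.7
```

arm_command:
  fingers: [-0.7, -0.7, -0.7, -0.7, -0.7, -0.7, -0.7]
  travel:
    - [-0.02, -0.002, 0.02]
    - [-0.04, -0.005, 0.05]
    - [-0.0535, -0.0065, 0.08]
    - [-0.0535, -0.0065, 0.1]
    - [-0.0535, -0.0065, 0.1]
    - [-0.0535, -0.0065, 0.1]
    - [-0.0535, -0.0065, 0.1]
  dr:
    - [0, 0, 0]
    - [0, 0, 0]
    - [0, 0, 0]
    - [0, 0, 0]
    - [0, 0, 0]
    - [0, 0, 0]
    - [0, 0, 0]

```text
time: 25.9
tool_pos: [0.6379, -0.2128, 0.1022]
tool_rot: [3.139, 0.001, 1.769]
contact_force: [-0.2, -0.3, 0.5]
opening: 0.0777
grip_force: 0.0
```

```bash
python3 - <<'E'
from h import *
s=observe();print(s["tool_pos"],np.degrees(s["tool_rot"]),s["opening"])
plan(.6368,-.2118,.024,101.4)
E
```

```text
[ 0.63785138 -0.2127934   0.10224093] [1.79873583e+02 7.28925208e-02 1.01353663e+02] 0.07773863722515477
travel [ 0.0013 -0.001   0.0782] dr [ 0.1  0.1 -0. ] rows 1.9
```

arm_command:
  fingers: [-0.7, -0.7, -0.7, -0.7, -0.7, -0.7, -0.7, 0]
  travel:
    - [0.001, -0.001, 0.01]
    - [0.001, -0.001, 0.03]
    - [0.001, -0.001, 0.05]
    - [0.001, -0.001, 0.07]
    - [0.001, -0.001, 0.078]
    - [0.001, -0.001, 0.078]
    - [0.001, -0.001, 0.078]
    - [0.001, -0.001, 0.078]
  dr:
    - [0, 0, 0]
    - [0, 0, 0]
    - [0, 0, 0]
    - [0, 0, 0]
    - [0, 0, 0]
    - [0, 0, 0]
    - [0, 0, 0]
    - [0, 0, 0]

```text
time: 26.57
tool_pos: [0.6367, -0.2131, 0.0241]
tool_rot: [3.139, 0.002, 1.768]
contact_force: [-0.1, -0.1, -0.5]
opening: 0.0746
grip_force: 0.0
```

arm_command:
  fingers: [1, 1, 1, 1, 1, 1, 1, 1]
  squeeze: 20
  travel:
    - [0, 0, 0]
    - [0, 0, 0]
    - [0, 0, 0]
    - [0, 0, 0]
    - [0, 0, 0]
    - [0, 0, 0]
    - [0, 0, 0]
    - [0, 0, 0]
  dr:
    - [0, 0, 0]
    - [0, 0, 0]
    - [0, 0, 0]
    - [0, 0, 0]
    - [0, 0, 0]
    - [0, 0, 0]
    - [0, 0, 0]
    - [0, 0, 0]

```text
time: 27.23
tool_pos: [0.6357, -0.2128, 0.0225]
tool_rot: [3.141, 0.0, 1.768]
contact_force: [-0.2, -0.6, 1.7]
opening: 0.04
grip_force: 20.0
```

```bash
python3 - <<'E'
from h import *
s=observe();print(s["tool_pos"],np.degrees(s["tool_rot"]),s["opening"],s["grip_force"])
W=cloud(read_camera("wrist"))
d=(W-np.array([s["tool_pos"][0],s["tool_pos"][1],0]))
t=s["tool_rot"][2]; X=d[...,0]*np.cos(t)+d[...,1]*np.sin(t); Y=d[...,0]*np.sin(t)-d[...,1]*np.cos(t)
m=(W[...,2]>.015)&(W[...,2]<.045)&(abs(Y)<.018)&(abs(X-.01)<.008)
print(m.sum(),"face tool x",np.median(X[m]))
s["tool_pos"]=s["tool_pos"]+np.array([0,0,.17]); plan(.6129,.1342,s["tool_pos"][2],86.3,s)
E
```

```text
[ 0.63571071 -0.21282603  0.02253808] [1.79984103e+02 4.77791913e-03 1.01277819e+02] 0.040000335248702446 20.000063180923462
1492 face tool x 0.01042003848664326
travel [ 0.3448  0.0455 -0.    ] dr [ 0.  0. 15.] rows 8.3
```

arm_command:
  fingers: [1, 1, 1, 1, 1, 1, 1, 1]
  travel:
    - [0, 0, -0.02]
    - [0, 0, -0.05]
    - [0, 0, -0.09]
    - [0, 0, -0.13]
    - [0, 0, -0.16]
    - [0, 0, -0.17]
    - [0, 0, -0.17]
    - [0, 0, -0.17]
  dr:
    - [0, 0, 0]
    - [0, 0, 0]
    - [0, 0, 0]
    - [0, 0, 0]
    - [0, 0, 0]
    - [0, 0, 0]
    - [0, 0, 0]
    - [0, 0, 0]

```text
time: 27.95
tool_pos: [0.6352, -0.2126, 0.1913]
tool_rot: [-3.141, -0.001, 1.768]
contact_force: [-0.4, -0.0, -1.2]
opening: 0.04
grip_force: 20.0
```

arm_command:
  fingers: [1, 1, 1, 1, 1, 1, 1, 1]
  travel:
    - [0.02, 0.003, 0]
    - [0.055, 0.007, 0]
    - [0.09, 0.012, 0]
    - [0.125, 0.016, 0]
    - [0.16, 0.021, 0]
    - [0.195, 0.026, 0]
    - [0.22, 0.029, 0]
    - [0.23, 0.03, 0]
  dr:
    - [0, 0, 1]
    - [0, 0, 3]
    - [0, 0, 6]
    - [0, 0, 9]
    - [0, 0, 12]
    - [0, 0, 15]
    - [0, 0, 15]
    - [0, 0, 15]

```text
time: 28.62
tool_pos: [0.6182, 0.0225, 0.1893]
tool_rot: [-3.136, -0.001, 1.509]
contact_force: [0.1, 1.2, 0.1]
opening: 0.0398
grip_force: 20.0
```

arm_command:
  fingers: [1, 1, 1]
  travel:
    - [0, 0, 0]
    - [0, 0, 0]
    - [0, 0, 0]
  dr:
    - [0, 0, 0]
    - [0, 0, 0]
    - [0, 0, 0]

```text
time: 28.87
tool_pos: [0.6199, 0.0171, 0.1913]
tool_rot: [-3.14, 0.001, 1.505]
contact_force: [-0.5, 0.1, -0.2]
opening: 0.0397
grip_force: 20.0
```

```bash
python3 - <<'E'
from h import *
s=observe();print(s["tool_pos"],np.degrees(s["tool_rot"]),s["opening"],s["grip_force"])
plan(.6129,.1338,.19,86.3)
E
```

```text
[0.61986517 0.01707781 0.19127929] [-1.79906986e+02  2.94721046e-02  8.62144737e+01] 0.03974638692971678 19.999928176403046
travel [ 0.116  -0.0147  0.0012] dr [-0.1  0.  -0.1] rows 2.8
```

arm_command:
  fingers: [1, 1, 1, 1, 1, 1, 1, 1]
  travel:
    - [0.02, -0.003, 0]
    - [0.05, -0.006, 0]
    - [0.08, -0.01, 0]
    - [0.105, -0.013, 0]
    - [0.116, -0.0145, 0]
    - [0.116, -0.0145, 0]
    - [0.116, -0.0145, 0]
    - [0.116, -0.0145, 0]
  dr:
    - [0, 0, 0]
    - [0, 0, 0]
    - [0, 0, 0]
    - [0, 0, 0]
    - [0, 0, 0]
    - [0, 0, 0]
    - [0, 0, 0]
    - [0, 0, 0]

```text
time: 29.53
tool_pos: [0.6135, 0.1333, 0.1922]
tool_rot: [-3.142, 0.001, 1.504]
contact_force: [-0.5, -0.3, -0.1]
opening: 0.0396
grip_force: 20.0
```

```bash
python3 - <<'E'
from h import *
s=observe();print(s["tool_pos"],np.degrees(s["tool_rot"]),s["opening"],s["grip_force"])
plan(.6129,.1338,.0395,86.3)
E
```

```text
[0.61346529 0.13331241 0.19222557] [-1.79996689e+02  3.88384517e-02  8.61801468e+01] 0.039608537693284096 19.999850392341614
travel [ 0.0006 -0.0006  0.1527] dr [-0.   0.  -0.1] rows 3.7
```

arm_command:
  fingers: [1, 1, 1, 1, 1, 1, 1, 1]
  travel:
    - [0, 0, 0.015]
    - [0, 0, 0.04]
    - [0, 0, 0.065]
    - [0, 0, 0.09]
    - [0, 0, 0.115]
    - [0, 0, 0.138]
    - [0, 0, 0.149]
    - [0, 0, 0.152]
  dr:
    - [0, 0, 0]
    - [0, 0, 0]
    - [0, 0, 0]
    - [0, 0, 0]
    - [0, 0, 0]
    - [0, 0, 0]
    - [0, 0, 0]
    - [0, 0, 0]

```text
time: 30.2
tool_pos: [0.612, 0.1336, 0.0381]
tool_rot: [-3.137, 0.001, 1.504]
contact_force: [-0.4, 0.1, 0.4]
opening: 0.0399
grip_force: 20.0
```

arm_command:
  fingers: [1, 1, 1, 1]
  travel:
    - [0, 0, 0]
    - [0, 0, 0]
    - [0, 0, 0]
    - [0, 0, 0]
  dr:
    - [0, 0, 0]
    - [0, 0, 0]
    - [0, 0, 0]
    - [0, 0, 0]

```text
time: 30.53
tool_pos: [0.6141, 0.1353, 0.042]
tool_rot: [3.139, -0.0, 1.506]
contact_force: [-0.4, 0.4, -0.4]
opening: 0.0396
grip_force: 20.0
```

```bash
python3 - <<'E'
from h import *
s=observe();print(s["tool_pos"],np.degrees(s["tool_rot"]),s["contact_force"])
plan(.6129,.1338,.0345,86.3)
W=cloud(read_camera("wrist"))
m=((W[...,2]>.025)&(W[...,2]<.07)&(abs(W[...,0]-.6130)<.018)&(abs(W[...,1]-.1442)<.004))
print(m.sum(),np.median(W[m],0))
E
```

```text
[0.61405852 0.13534534 0.0419583 ] [ 1.79842368e+02 -2.79140794e-02  8.62773719e+01] [-0.38125718  0.40669036 -0.44700147]
travel [-0.0016 -0.0011  0.0075] dr [ 0.2 -0.  -0. ] rows 0.2
1535 [0.61276153 0.14565536 0.05835217]
```

arm_command:
  fingers: [1, 1, 1, 1, 1, 1, 1, 1]
  travel:
    - [-0.0015, -0.001, 0]
    - [-0.0015, -0.001, 0.002]
    - [-0.0015, -0.001, 0.004]
    - [-0.0015, -0.001, 0.005]
    - [-0.0015, -0.001, 0.006]
    - [-0.0015, -0.001, 0.007]
    - [-0.0015, -0.001, 0.007]
    - [-0.0015, -0.001, 0.007]
  dr:
    - [0, 0, 0]
    - [0, 0, 0]
    - [0, 0, 0]
    - [0, 0, 0]
    - [0, 0, 0]
    - [0, 0, 0]
    - [0, 0, 0]
    - [0, 0, 0]

```text
time: 31.25
tool_pos: [0.6118, 0.1339, 0.0345]
tool_rot: [3.142, 0.0, 1.506]
contact_force: [-4.4, -0.0, 8.2]
opening: 0.0398
grip_force: 20.0
```

```bash
python3 - <<'E'
from h import *
s=observe();print(s["tool_pos"],np.degrees(s["tool_rot"]),s["contact_force"])
plan(.6129,.1338,.0345,86.3)
E
```

```text
[0.61184971 0.13394043 0.03452025] [1.79999454e+02 8.86756751e-04 8.62865676e+01] [-4.41941196 -0.04506032  8.18515602]
travel [-0.0001  0.0011  0.    ] dr [ 0.  0. -0.] rows 0.0
```

Seated. Releasing, backing up and moving clear for a final check.

arm_command:
  fingers: [0.3, 0, -0.3, -0.6, -0.6, -0.6, -0.6, -0.6]
  travel:
    - [0, 0, 0]
    - [0, 0, 0]
    - [0, 0, 0]
    - [0, 0, 0]
    - [0, 0, 0]
    - [0, 0, 0]
    - [0, 0, 0]
    - [0, 0, 0]
  dr:
    - [0, 0, 0]
    - [0, 0, 0]
    - [0, 0, 0]
    - [0, 0, 0]
    - [0, 0, 0]
    - [0, 0, 0]
    - [0, 0, 0]
    - [0, 0, 0]

```text
time: 31.92
tool_pos: [0.612, 0.1339, 0.0333]
tool_rot: [-3.141, -0.0, 1.506]
contact_force: [-0.8, -0.0, 0.3]
opening: 0.0732
grip_force: 0.0
```

arm_command:
  fingers: [-0.6, -0.6, -0.6, -0.6, -0.6, -0.6, -0.6, -0.6]
  travel:
    - [0, 0, -0.01]
    - [0, 0, -0.03]
    - [0, 0, -0.06]
    - [0, 0, -0.1]
    - [0, 0, -0.14]
    - [0, 0, -0.18]
    - [0, 0, -0.2]
    - [0, 0, -0.2]
  dr:
    - [0, 0, 0]
    - [0, 0, 0]
    - [0, 0, 0]
    - [0, 0, 0]
    - [0, 0, 0]
    - [0, 0, 0]
    - [0, 0, 0]
    - [0, 0, 0]

```text
time: 32.58
tool_pos: [0.6143, 0.1342, 0.2408]
tool_rot: [3.13, -0.002, 1.506]
contact_force: [0.4, -0.4, 0.7]
opening: 0.0735
grip_force: 0.0
```

arm_command:
  fingers: [-0.6, -0.6, -0.6, -0.6, -0.6, -0.6, -0.6, -0.6]
  travel:
    - [0.02, -0.02, 0]
    - [0.04, -0.05, 0]
    - [0.06, -0.08, 0]
    - [0.08, -0.11, 0]
    - [0.1, -0.14, 0]
    - [0.11, -0.15, 0]
    - [0.11, -0.15, 0]
    - [0.11, -0.15, 0]
  dr:
    - [0, 0, 0]
    - [0, 0, 0]
    - [0, 0, 0]
    - [0, 0, 0]
    - [0, 0, 0]
    - [0, 0, 0]
    - [0, 0, 0]
    - [0, 0, 0]

```text
time: 33.25
tool_pos: [0.4694, 0.2536, 0.2335]
tool_rot: [3.141, 0.0, 1.507]
contact_force: [0.3, 0.0, 0.8]
opening: 0.0738
grip_force: 0.0
```

```bash
python3 - <<'E'
from h import *
c=read_camera("top"); W=cloud(c)
for lo,hi in((.05,.062),(.066,.078),(.082,.094),(.097,.11),(.114,.128)):
    m=((W[...,2]>lo)&(W[...,2]<hi)&(W[...,0]>.56)&(W[...,0]<.66)&(abs(W[...,1])<.2)).astype(np.uint8)
    k,L,st,_=cv2.connectedComponentsWithStats(m)
    for i in range(1,k):
        if (L==i).sum()>40: print(lo,(L==i).sum(),rect(W[L==i][:,:2]),np.nanmedian(W[L==i][:,2]))
s=read_camera("scene"); cv2.imwrite("pics/fin.png",cv2.resize(s["color"][160:320,200:440],None,fx=3,fy=3))
E
```

```text
0.05 76 [614.3 154.8  29.6  10.2   1.1] 0.056589450757791995
0.05 74 [611.4 113.6  28.9  10.4  -3.5] 0.05694308169385627
0.05 75 [608.1  71.8  28.5  10.   -4.4] 0.05737902932694177
0.05 73 [605.7  29.6  30.8   9.8  -7.9] 0.057526286724127504
0.05 61 [603.4 -11.9  30.9   8.3  -1.4] 0.057257372246044665
0.066 210 [611.5 134.9  40.7  21.8  -7.7] 0.07264161036254796
0.082 54 [638.3 -28.2  15.7  14.   -1.5] 0.08562721958275218
0.082 251 [609.6  92.6  48.8  19.9  -2.9] 0.0886418953777341
0.082 73 [569.3 -22.5  18.6  13.9  -1.5] 0.08601602504436064
0.097 302 [606.5  51.   56.3  20.6  -3.8] 0.10454196385591867
0.097 48 [619.1 -25.9  17.6  13.7  -1. ] 0.10556816782733736
0.097 90 [588.  -24.2  25.9  16.4 -12.4] 0.10523199009741757
0.114 351 [604.1   8.7  64.4  20.5  -3.8] 0.12050520177722843
```

View pics/fin.png

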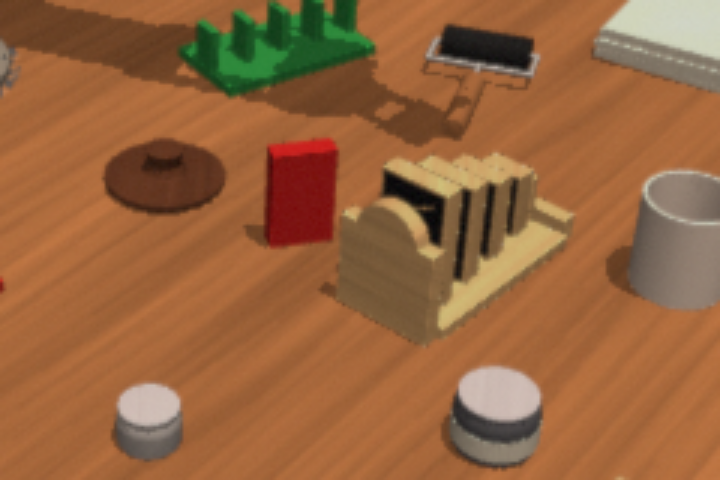

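The four blocks stand in descending order from the hump (crop (425,190) to (515,180)). Each is within about 1.5 mm of its slot centre, and the arm is clear.

```bash
python3 -c "
from cell import *
print(hand_in())"
```

```text
the job is handed in; nothing more can be done
None
```

I put all four blocks upright in the light wood rack, stepping down from the largest at the tall end to the smallest at the low end, each within about 1.5 mm of its slot centre, and handed the job in at about 33 s; the red look-alike was left alone.

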